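# Advance the vial feeder by one turn of its hand wheel

### The arm

A 7-joint arm with a two-finger parallel gripper is mounted at the origin on a cart in front of the work surface, level with it; the furniture and walls round the work are solid. World frame = base frame: x ahead of the robot, y to its left, z up, the work surface at z = 0. Lengths are in m, angles in degrees, forces in N, time in s.
With the tool pointing down it reaches from about 0.425 to 0.875 m from the base axis. Payload 4.7 kg.
Tool frame: the origin (TCP) lies at the very end of the fingers, on their centre line; the grasp point (between the pads) lies 19 mm behind it; y points along the fingers, z is the direction in which the jaws open and shut, and the axes are right-handed (so a half turn about y gives the same grasp; the last joint's range is limited). The gripper opens to 87 mm and grips with 3 to 60 N. Pads are 19 mm wide; open, the fingers measure 117 mm over their backs; the gripper's body (75 mm by 190 mm) begins 51 mm behind the grasp point.
Start: joints at [-64.567, 18.392, -4.016, 83.108, 1.295, 78.541, -3.26], TCP at [0.271, 0.591, 0.223] pointing down, gripper open.
Joint ranges: [-163.93, 163.93], [-17.29, 119.83], [-79.2, 71.16], [3.27, 140.29], [-89.18, 269.18], [5.43, 117.66], [-154.24, 154.24]. Speed limits (degrees/s): [147.25, 147.25, 180, 180, 180, 180, 180].

### API

Orientations are given as [roll, pitch, yaw] about the fixed x, y, z axes, in that order (R = Rz(yaw) Ry(pitch) Rx(roll)).
In Python, from cell import env gives the robot as it stands.
- The arm moves only by the shell command python3 -m pendant 'ROWS' [FORCE]. ROWS is JSON, one flat list of numbers, 7 for each row, row after row: the shift along the world's x, y, z in units of 40 mm (1.0 is 40 mm), then the turn, a rotation vector about the world's x, y, z in units of 10 degrees (1.0 is 10 degrees), then the finger opening in mm, from 0 to 87. In form: [x, y, z, wx, wy, wz, jaw, x, y, z, wx, wy, wz, jaw, ...]. A call has 1 to 10 rows; each row shifts and turns the commanded pose from where the row before left it; what a row does not reach is not made up. A row lasts 1/8 s, in which the tool goes at most 62.5 mm and 10.7 degrees, less where a joint would pass 70% of its speed; a pose out of reach is approached as far as the arm can. A call is refused whole if a number of a shift passes 1 or a number of a turn 1, either way. A call with a gripper value outside its range is refused whole. The fingers move at their own pace and stop on an object; FORCE is the grip in N (left out, the last holds). Time passes only in rows, so rows that do not move let the fingers close. It gives the time, the measured TCP pose, the force and the opening at its end, in the units of the state.
- env.get_obs(): the state, without advancing time (a new reading comes with each control period).
- env.read_camera(name): name is "side" or "top" or "wrist"; returns a dict with "image" (420x560x3 uint8, red, green, blue), "fx", "fy", "cx", "cy" (pixels), "k1" (the pictures are not rectified: a ray, as slopes to the right and down, at radius r is drawn at 1 + k1 r^2 times it, then the intrinsics apply), "cam_to_world" (4x4, takes a point from camera to world coordinates). Camera axes: x right, y up, looking along -z (the intrinsics and any distortion apply to the point x, -y, -z); pixel columns grow to the right and rows downward; lengths in m; the calibration is good to about 2 mm. A picture is of the moment at which its call begins. There is no depth.
- env.sign_off(): hands the job in, once; it reports no verdict.
The state is a dict: "time_s": time; "qpos": joint angles; "joint_velocities": joint speeds; "effort": joint torques, N m; "tool_pos": TCP position; "tool_rot": TCP orientation; "force": force on the tool from outside, world axes, zero at the start; "wrist_torque": the same for the moment, N m; "grip_width": finger opening in m.
Only numpy, scipy, OpenCV 4.12 (cv2) and the standard library are available. Lean on these libraries where they do the work, as an engineer would, in place of code of your own. Each camera call takes 0.05 s, during which the arm holds its last target.

### The job

Advance the vials in the feeder by one place: with the fingertips, gently push the red upright handle of the hand wheel clockwise (seen from above) through exactly one full turn, so that it stops where it stood at the start, then leave it. Do not pinch the handle, do not lift or tip any vial, and leave the other things on the bench alone.

Things in the scene. Friction and masses are not known exactly. Their poses are not given: they have to be found in the camera images.
- wheel (a joint): the hand wheel's turn, rad: grows clockwise seen from above (6.283 = one turn); at the start between -0.5 and 0.5. Steady friction of about 0.12 N m (2 to 4 N at the handle) in either sense, no spring, no detent; it stays where it is left. No stop at one turn: the ends of travel are at -1.2 and 12.4
- wheel_axis (a point): point on the upright axis of the hand wheel (horizontal, black rim 121 mm across outside, three steel spokes), 105 mm above the bench. Top of rim at 80.5 mm, spokes lower, hub top at 83 mm above the bench. The point's axes are those of the feeder: x towards the vial rail, z up
- wheel_handle (a point): centre of the wheel's upright red spoke handle: a round grip 16 to 20 mm thick that stands on the rim 55 mm from the axis, from the rim to 125 mm above the bench; the point is 105 mm above the bench. It goes round with the wheel and does not turn in itself
- feeder: the vial feeder, fixed to the bench: grey base plate; white gear housing 76 x 76 mm, 58 mm high, under the wheel (origin on the wheel axis at bench level); rail along its own y at x = +130 mm, 200 mm long; black reader head over the rail's middle, x = 119 to 165 mm, y = -17 to 17 mm, top 114 mm high. At yaw 0, x points away from the robot
- shuttle_mid (a point): top centre of the blue three-pocket shuttle (34 x 104 mm, upper edge 45 mm above the bench) that the wheel drives along the rail: 33 mm (one pocket) per turn, towards the feeder's -y for clockwise
- vial_1_mid (a point): centre of the loose sample vial with black cap, 21 mm across, 51 mm high, standing in a shuttle pocket (28 x 24 mm, its floor 26 mm above the bench); top 77 mm above the bench
- vial_2_mid (a point): centre of the loose sample vial with white cap, 21 mm across, 51 mm high, standing in a shuttle pocket (28 x 24 mm, its floor 26 mm above the bench); top 77 mm above the bench
- vial_4_mid (a point): centre of the loose sample vial with blue cap, 21 mm across, 51 mm high, standing in a shuttle pocket (28 x 24 mm, its floor 26 mm above the bench); top 77 mm above the bench
- stopper_1: loose bystander: dark red rubber stopper, 33 mm wide, 28 mm high, bottom centre
- joint_clip_1: loose bystander: small yellow plastic joint clip, 36 mm, 14 mm high, underside centre
- tape_roll_1: loose bystander: roll of cream tape, 60 mm across, 19 mm high, underside centre
- petri_dish_1: loose bystander: clear dish, 68 mm across, 14 mm high, underside centre
- beaker_2: loose bystander: clear beaker, 59 mm wide, 70 mm high, underside centre
- timer_1: loose bystander: white bench timer, 68 x 77 x 16 mm, underside centre
- vacuum_tank: tall grey upright tank of the room, fixed, at the right of the bench: a cylinder of 370 mm diameter, 1 m high, origin at the centre of its foot; keep the arm clear of it when swinging in from the right

How it is judged:
By the outcome, as a careful person would: the job done as asked, in the order asked, and still so for the second after the job is handed in, with the robot touching nothing.
It also fails if it takes over 61 s, if anything falls off the work surface, if the arm or the gripper's body presses on something with over 40 N, if the wrist force passes 120 N, or if a joint passes its speed limit or range.

## Working session

There is one attempt and no reset: what is moved stays moved. The work goes in short steps, Python scripts to look and compute and a shell command to move; the robot and the scene stay as the last step left them, time stands still between calls to the robot, and variables do not carry over. Pictures are saved under pics/ and viewed, and the job is handed in when it is done.

```bash
ls; mkdir -p pics; python3 - <<'E'
from cell import env
import cv2
o=env.get_obs()
for k in o: print(k,o[k])
for n in("side","top","wrist"):
    c=env.read_camera(n); cv2.imwrite(f"pics/{n}0.png",c["image"][:,:,::-1])
    print(n,{k:c[k] for k in c if k!="image"})
E
```

```text
pics
time_s 0.0
qpos [-64.56661597  18.44030772  -4.01419058  83.17592251   1.29646897
  78.54260894  -3.259052  ]
joint_velocities [-0.01017385  0.0560583  -0.04432297  0.00110284 -0.08531224 -0.03258804
 -0.04065783]
effort [ 2.07528051e-04 -4.91287744e+01 -4.04001307e-01 -3.12527490e+01
 -6.39008288e-02  4.37220780e-02  1.72703194e-04]
tool_pos [0.27067533 0.59032909 0.22143828]
tool_rot [-9.01135152e+01 -7.76167130e-03 -2.46236353e+01]
force [ 0.49716219  0.76841209 -0.3699345 ]
wrist_torque [ 0.01121672 -0.00637058  0.00522889]
grip_width 0.08711019054375536
side {'fx': 474.01354813949126, 'fy': 474.01354813949126, 'cx': 281.5992299251095, 'cy': 213.2088613773902, 'k1': -0.1381055049032432, 'cam_to_world': array([[ 0.89665678,  0.24251686, -0.37039464,  0.11518627],
       [-0.44270658,  0.49905433, -0.74495346, -1.09657748],
       [ 0.00418327,  0.83194372,  0.55484425,  0.78121962],
       [ 0.        ,  0.        ,  0.        ,  1.        ]])}
top {'fx': 525.8318889648177, 'fy': 525.8318889648177, 'cx': 286.5656130467428, 'cy': 209.48816300262104, 'k1': -0.17876304314222644, 'cam_to_world': array([[-0.01661004,  0.99785595, -0.06330576,  0.47386337],
       [-0.99984294, -0.01618501,  0.00722086, -0.19536145],
       [ 0.00618077,  0.06341575,  0.99796806,  1.48606416],
       [ 0.        ,  0.        ,  0.        ,  1.        ]])}
wrist {'fx': 365.7970686913842, 'fy': 365.7970686913842, 'cx': 280.6933996085307, 'cy': 209.27054030067907, 'k1': -0.021575022701173, 'cam_to_world': array([[ 0.41772724, -0.88092679, -0.2224229 ,  0.20863634],
       [ 0.9085708 ,  0.40454499,  0.10412711,  0.61864501],
       [-0.00174829, -0.24558368,  0.96937382,  0.3838738 ],
       [ 0.        ,  0.        ,  0.        ,  1.        ]])}
```

View pics/top0.png

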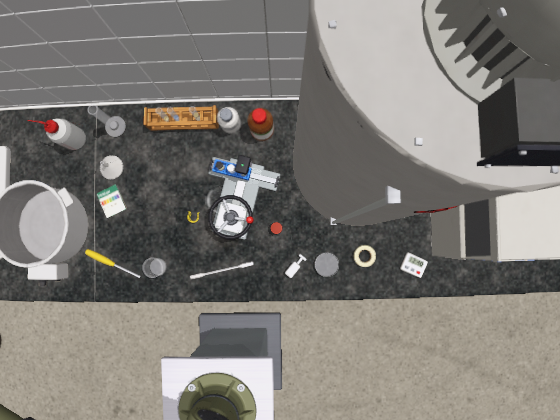

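View pics/side0.png

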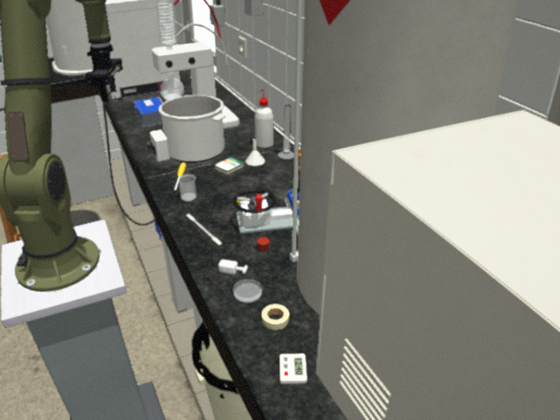

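```bash
cat > h.py <<'E'
import numpy as np,cv2
from cell import env
def pix2z(c,u,v,z):
    xd=np.array([(u-c["cx"])/c["fx"],(v-c["cy"])/c["fy"]]); x=xd.copy()
    for _ in range(30): x=xd/(1+c["k1"]*(x@x))
    T=c["cam_to_world"]; d=T[:3,:3]@np.array([x[0],-x[1],-1]); p=T[:3,3]
    return p+d*(z-p[2])/d[2]
def proj(c,P):
    T=c["cam_to_world"]; q=T[:3,:3].T@(np.asarray(P,float)-T[:3,3]); s=np.array([q[0]/-q[2],-q[1]/-q[2]])
    s=s*(1+c["k1"]*(s@s)); return c["cx"]+c["fx"]*s[0],c["cy"]+c["fy"]*s[1]
def crop(c,u0,v0,w,h,k,name):
    im=c["image"][v0:v0+h,u0:u0+w,::-1]
    cv2.imwrite(name,cv2.resize(im,None,fx=k,fy=k,interpolation=cv2.INTER_CUBIC))
E
python3 - <<'E'
from h import *
c=env.read_camera("top"); crop(c,180,145,110,100,7,"pics/t1.png")
c=env.read_camera("side"); crop(c,220,170,100,80,7,"pics/s1.png")
E
```

```text
(no output)
```

View pics/t1.png

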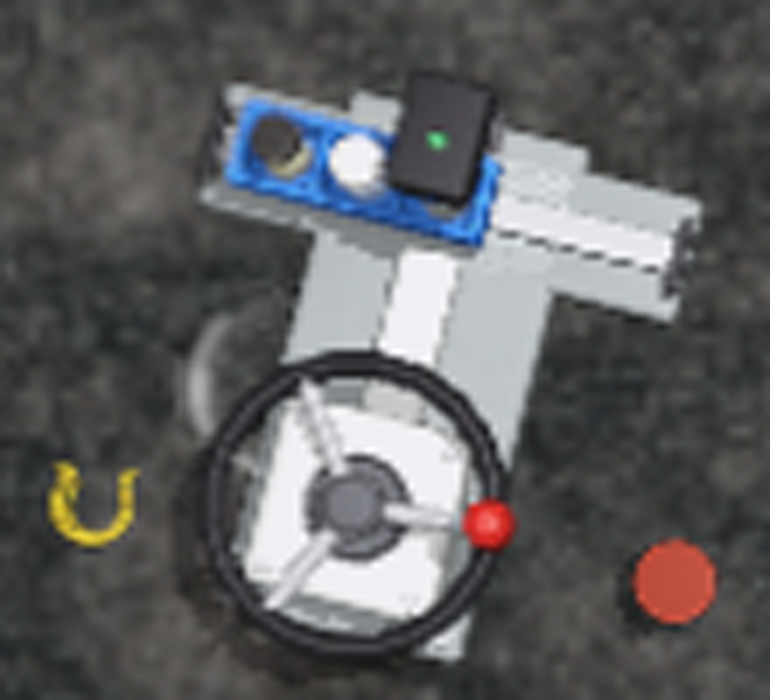

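View pics/s1.png

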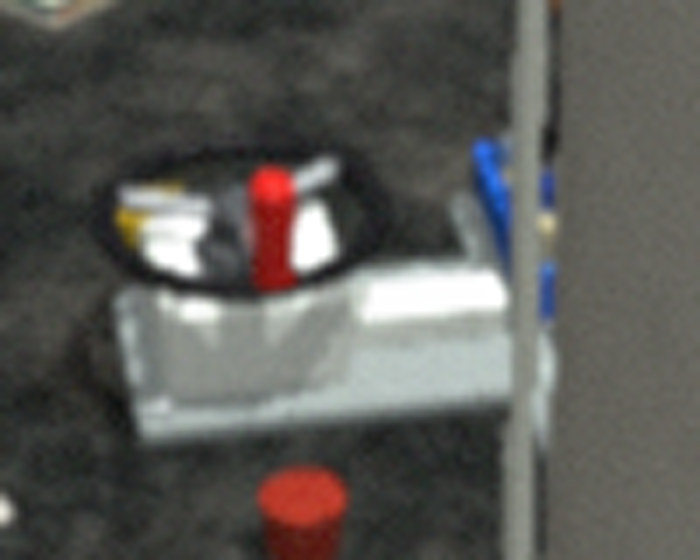

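View pics/wrist0.png

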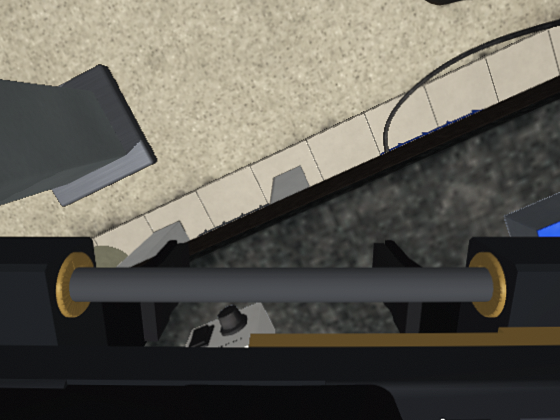

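```bash
python3 - <<'E'
from h import *
c=env.read_camera("top")
f=lambda x,y,z,n: print(n,pix2z(c,180+(x+.5)/7-.5,145+(y+.5)/7-.5,z).round(4))
f(358,504,.0755,"wheel axis (rim)");f(352,502,.083,"hub")
f(489,523,.122,"handle top")
f(437,140,.114,"head");f(365,505,.058,"housing ~")
f(355,160,.077,"white cap");f(270,140,.077,"black cap")
f(200,375,.07,"beaker?");f(674,582,.028,"stopper")
f(93,505,.01,"clip")
for u,v,z,n in[(154,267,.07,"b"),(45,225,.15,"pot"),(327,264,.01,"dish")]: print(n,pix2z(c,u,v,z).round(3))
im=c["image"].astype(int);m=(im[...,0]>150)&(im[...,1]<60)&(im[...,2]<60)
v,u=np.nonzero(m);k=(u>240)&(u<258)&(v>210)&(v<230);print(u[k].mean(),v[k].mean(),k.sum())
E
```

```text
wheel axis (rim) [ 0.5467 -0.0551  0.0755]
hub [ 0.5471 -0.0535  0.083 ]
handle top [ 0.5365 -0.1083  0.122 ]
head [ 0.6814 -0.0899  0.114 ]
housing ~ [ 0.5472 -0.056   0.058 ]
white cap [ 0.6797 -0.0552  0.077 ]
black cap [ 0.6882 -0.0222  0.077 ]
beaker? [0.598  0.0064 0.07  ]
stopper [ 0.5162 -0.1754  0.028 ]
clip [0.5513 0.0589 0.01  ]
b [0.413 0.157 0.07 ]
pot [0.528 0.434 0.15 ]
dish [ 0.413 -0.317  0.01 ]
249.22727272727272 219.54545454545453 22
```

```bash
python3 - <<'E'
from h import *
c=env.read_camera("top"); crop(c,200,90,200,160,4,"pics/t2.png")
E
```

```text
(no output)
```

View pics/t2.png

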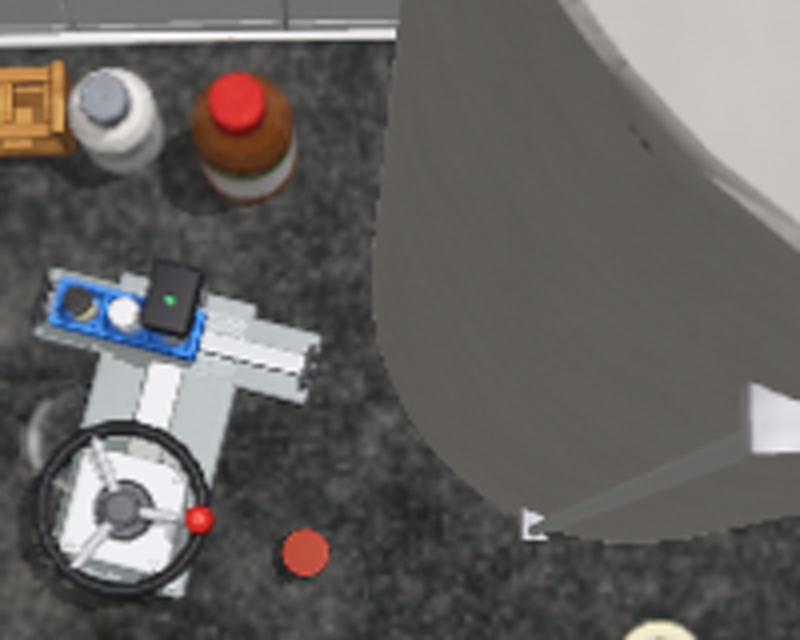

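```bash
python3 -m pendant '[0,0,0.9,0,0,0,0, 0,0,0.9,0,0,0,0, 0,0,0.9,0,0,0,0, 0,0,0.8,0,0,0,0]' 5; python3 -m pendant '[0.4,-0.9,0,0,0,-0.4,0, 0.4,-0.95,0,0,0,-0.4,0, 0.4,-0.95,0,0,0,-0.4,0, 0.4,-0.95,0,0,0,-0.4,0, 0.4,-0.95,0,0,0,-0.4,0, 0.4,-0.95,0,0,0,-0.4,0]'
```

```text
time_s: 0.85
tool_pos: [0.2709, 0.5909, 0.3641]
tool_rot: [-89.9, 0.0, -24.6]
force: [-0.6, -1.1, -0.4]
grip_width: 0.0549
time_s: 1.6
tool_pos: [0.3673, 0.3635, 0.3627]
tool_rot: [-90.0, 0.0, -48.8]
force: [0.9, 0.7, -0.4]
grip_width: 0.0016
```

```bash
python3 -m pendant '[0.44,-0.97,0,0,0,-0.4,0, 0.44,-0.97,0,0,0,-0.4,0, 0.44,-0.97,0,0,0,-0.4,0, 0.44,-0.97,0,0,0,-0.4,0, 0.44,-0.97,0,0,0,-0.4,0, 0.44,-0.97,0,0,0,-0.4,0, 0.44,-0.97,0,0,0,-0.4,0, 0.44,-0.97,0,0,0,-0.4,0, 0.44,-0.97,0,0,0,-0.4,0, 0.44,-0.97,0,0,0,-0.4,0]'; python3 -m pendant '[0.44,-0.97,0,0,0,-0.4,0, 0.44,-0.97,0,0,0,-0.3,0, 0,0,0,0,0,0,0]'
python3 - <<'E'
from h import *
c=env.read_camera("wrist");crop(c,0,0,560,420,1,"pics/w2.png"); c=env.read_camera("top"); crop(c,200,90,150,160,4,"pics/t3.png")
print(env.get_obs()["qpos"].round(1))
E
```

```text
time_s: 2.85
tool_pos: [0.5433, -0.0244, 0.3628]
tool_rot: [-90.0, 0.0, -88.7]
force: [1.6, 0.2, 0.2]
grip_width: 0.0008
time_s: 3.22
tool_pos: [0.578, -0.105, 0.3622]
tool_rot: [-90.0, -0.2, -96.0]
force: [0.5, 0.4, 0.1]
grip_width: 0.0002
[-23.1   9.7  35.7  79.9  -5.7  92.2   6.4]
```

View pics/w2.png

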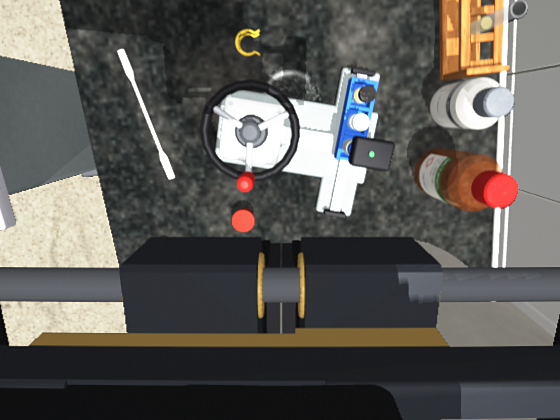

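View pics/t3.png

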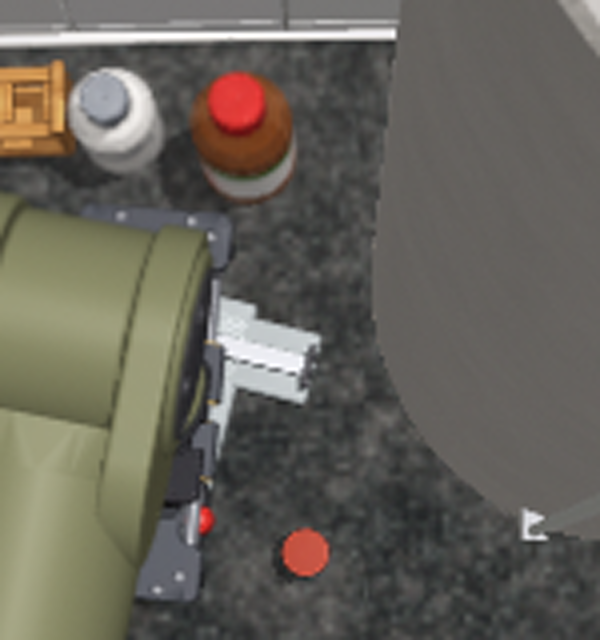

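```bash
python3 - <<'E'
from h import *
c=env.read_camera("wrist");crop(c,190,60,140,150,5,"pics/w3.png")
print(c["cam_to_world"].round(3)); np.save("w3T.npy",c["cam_to_world"])
import pickle;pickle.dump(c,open("w3.pkl","wb"))
E
```

```text
[[ 0.995  0.096  0.026  0.583]
 [-0.099  0.965  0.245 -0.034]
 [-0.002 -0.246  0.969  0.525]
 [ 0.     0.     0.     1.   ]]
```

View pics/w3.png

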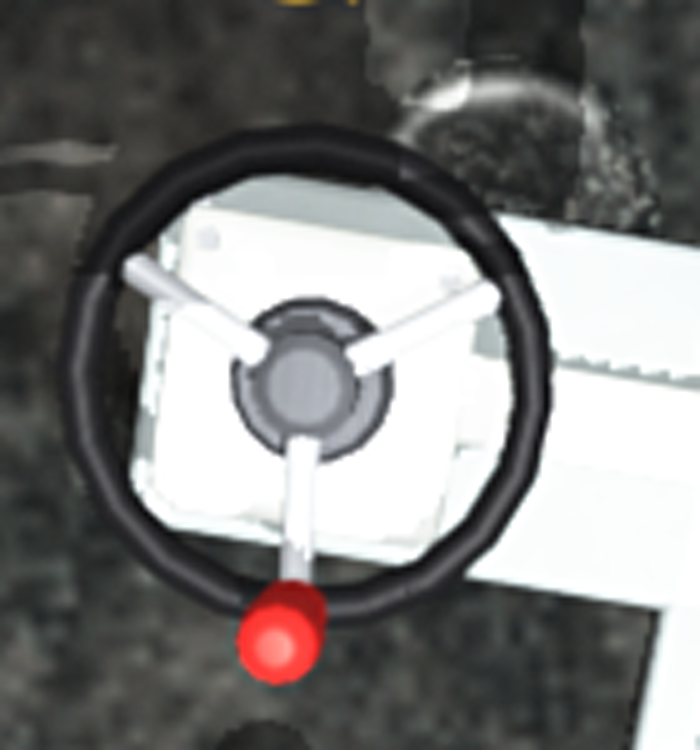

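```bash
cat >> h.py <<'E'
import pickle
def cz(c,u0,v0,k,x,y,z): return pix2z(c,u0+(x+.5)/k-.5,v0+(y+.5)/k-.5,z)
E
python3 - <<'E'
from h import *
c=pickle.load(open("w3.pkl","rb"))
a=cz(c,190,60,5,308,385,.083); h=cz(c,190,60,5,281,646,.122)
# rim ellipse
e=[cz(c,190,60,5,x,y,.0755) for x,y in[(62,375),(553,385),(305,124),(325,622)]]
print(a,h,np.linalg.norm((h-a)[:2]),np.degrees(np.arctan2((h-a)[1],(h-a)[0])));print(np.round(e,4))
# spoke: hub end / handle foot
s=cz(c,190,60,5,299,575,.075);d=s-a;print(s,np.degrees(np.arctan2(d[1],d[0])))
E
```

```text
[ 0.54560048 -0.0532709   0.083     ] [ 0.53609306 -0.10805689  0.122     ] 0.055604820261491314 -99.84491186230572
[[ 0.4861 -0.0453  0.0755]
 [ 0.6038 -0.0595  0.0755]
 [ 0.5514  0.0061  0.0755]
 [ 0.5423 -0.1117  0.0755]]
[ 0.53719975 -0.09938777  0.075     ] -100.32389763470312
```

```bash
python3 -m pendant '[0,0.15,-1,0,0,0,0, 0,0,-1,0,0,0,0, 0,0,-1,0,0,0,0, 0,0,-1,0,0,0,0, 0,0,-0.8,0,0,0,0, 0,0,-0.5,0,0,0,0, 0,0,0,0,0,0,0]'
python3 - <<'E'
from h import *
c=env.read_camera("wrist");crop(c,0,0,560,420,1,"pics/w4.png"); c=env.read_camera("side"); crop(c,200,150,120,100,6,"pics/s4.png")
E
```

```text
time_s: 4.25
tool_pos: [0.5769, -0.0926, 0.1492]
tool_rot: [-90.2, 0.0, -95.5]
force: [-0.1, -0.1, 0.5]
grip_width: 0.0005
```

View pics/w4.png

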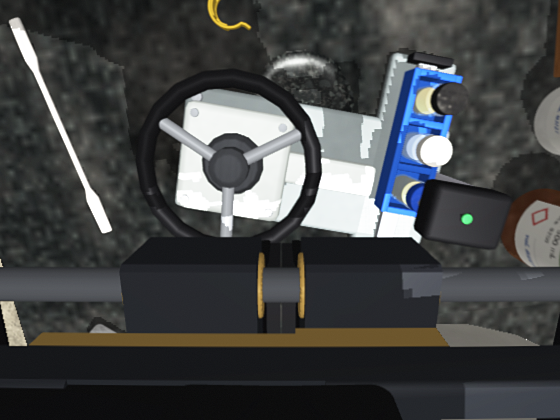

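View pics/s4.png

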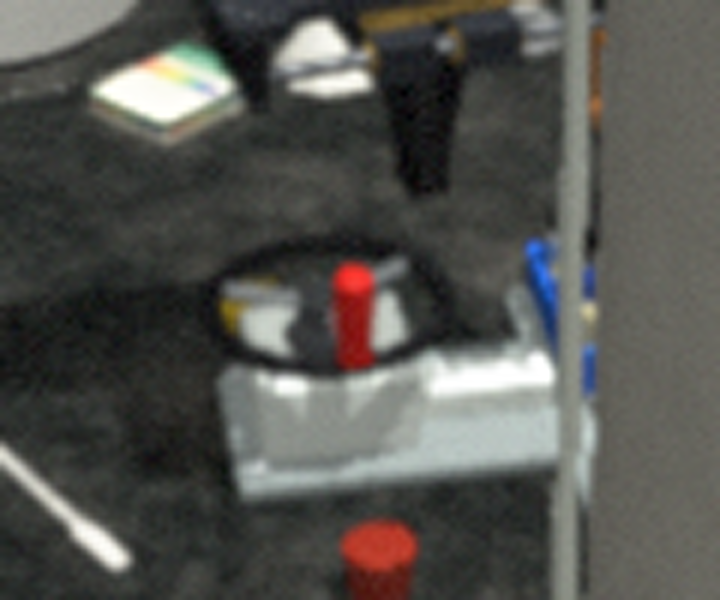

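```bash
python3 -m pendant '[0,-0.15,-0.7,0,0,0,0, 0,0,-0.65,0,0,0,0, 0,0,0,0,0,0,0]'; python3 -m pendant '[0,0,0,0,0,0,0]'
python3 - <<'E'
from h import *
c=env.read_camera("side"); crop(c,200,150,120,100,6,"pics/s5.png")
print(env.get_obs()["tool_pos"])
E
```

```text
time_s: 4.72
tool_pos: [0.5774, -0.1001, 0.0962]
tool_rot: [-90.1, 0.0, -95.6]
force: [-0.3, -0.2, 0.5]
grip_width: 0.0004
time_s: 4.85
tool_pos: [0.5793, -0.1006, 0.0984]
tool_rot: [-89.8, 0.0, -95.6]
force: [-0.8, 0.1, 0.6]
grip_width: 0.0003
[ 0.57945535 -0.10067094  0.09851916]
```

View pics/s5.png

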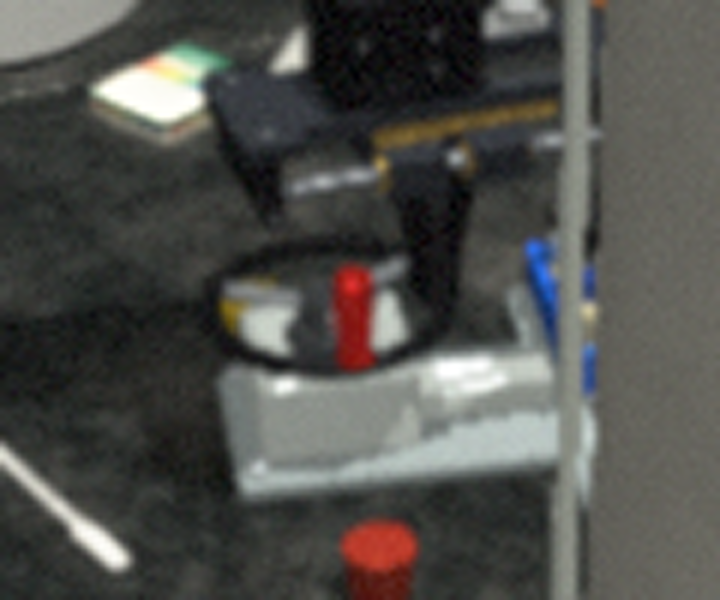

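```bash
python3 -m pendant '[-0.2,-0.08,-0.08,0,0,0,0, -0.15,-0.06,0,0,0,0,0, 0,0,0,0,0,0,0]'; python3 -m pendant '[-0.06,-0.02,0,0,0,0,0, 0,0,0,0,0,0,0]';  python3 -m pendant '[-0.06,-0.02,0,0,0,0,0, 0,0,0,0,0,0,0]'
```

```text
time_s: 5.28
tool_pos: [0.5635, -0.1068, 0.0936]
tool_rot: [-90.0, 0.0, -95.7]
force: [-0.1, 0.0, -0.0]
grip_width: 0.0003
time_s: 5.52
tool_pos: [0.5616, -0.1071, 0.0934]
tool_rot: [-90.0, 0.0, -95.6]
force: [-0.8, -0.0, 0.7]
grip_width: 0.0006
time_s: 5.78
tool_pos: [0.5591, -0.108, 0.0933]
tool_rot: [-90.0, -0.0, -95.6]
force: [-0.6, 0.5, 0.1]
grip_width: 0.0009
```

```bash
python3 - <<'E'
from h import *
c=env.read_camera("side"); crop(c,200,150,120,100,6,"pics/s6.png")
print(env.get_obs()["tool_pos"])
E
```

```text
[ 0.55923375 -0.107959    0.09336787]
```

View pics/s6.png

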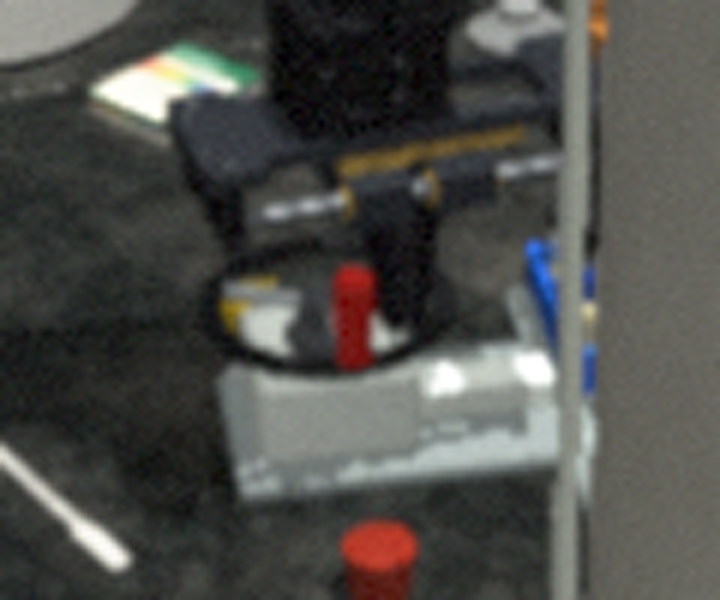

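Almost touching. Feel on in 1–2 mm steps.

```bash
for i in 1; do python3 -m pendant '[-0.04,0,0,0,0,0,0, 0,0,0,0,0,0,0]'; done; python3 -m pendant '[-0.04,0,0,0,0,0,0, 0,0,0,0,0,0,0]'; python3 -m pendant '[-0.04,0,0,0,0,0,0, 0,0,0,0,0,0,0]'
```

```text
time_s: 6.08
tool_pos: [0.5576, -0.1079, 0.0934]
tool_rot: [-90.0, -0.0, -95.6]
force: [-0.2, 0.2, 0.6]
grip_width: 0.0007
time_s: 6.32
tool_pos: [0.5562, -0.1079, 0.0935]
tool_rot: [-90.0, 0.0, -95.6]
force: [0.5, 1.1, -0.3]
grip_width: 0.0004
time_s: 6.58
tool_pos: [0.5548, -0.1078, 0.0935]
tool_rot: [-89.9, 0.0, -95.6]
force: [2.6, 0.1, 0.1]
grip_width: 0.0005
```

```bash
python3 - <<'E'
import numpy as np
a=np.radians(-80-10*np.arange(37)); p=1.375*np.c_[np.cos(a),np.sin(a)]; d=np.diff(p,axis=0)
for i in range(36): print(i,d[i].round(2), (np.r_[.546,-.0535]+.04*p[i+1]).round(4))
E
```

```text
0 [-0.24 -0.02] [ 0.546  -0.1085]
1 [-0.24  0.02] [ 0.5364 -0.1077]
2 [-0.23  0.06] [ 0.5272 -0.1052]
3 [-0.22  0.1 ] [ 0.5185 -0.1011]
4 [-0.2   0.14] [ 0.5106 -0.0956]
5 [-0.17  0.17] [ 0.5039 -0.0889]
6 [-0.14  0.2 ] [ 0.4984 -0.081 ]
7 [-0.1   0.22] [ 0.4943 -0.0723]
8 [-0.06  0.23] [ 0.4918 -0.0631]
9 [-0.02  0.24] [ 0.491  -0.0535]
10 [0.02 0.24] [ 0.4918 -0.0439]
11 [0.06 0.23] [ 0.4943 -0.0347]
12 [0.1  0.22] [ 0.4984 -0.026 ]
13 [0.14 0.2 ] [ 0.5039 -0.0181]
14 [0.17 0.17] [ 0.5106 -0.0114]
15 [0.2  0.14] [ 0.5185 -0.0059]
16 [0.22 0.1 ] [ 0.5272 -0.0018]
17 [0.23 0.06] [0.5364 0.0007]
18 [0.24 0.02] [0.546  0.0015]
19 [ 0.24 -0.02] [0.5556 0.0007]
20 [ 0.23 -0.06] [ 0.5648 -0.0018]
21 [ 0.22 -0.1 ] [ 0.5735 -0.0059]
22 [ 0.2  -0.14] [ 0.5814 -0.0114]
23 [ 0.17 -0.17] [ 0.5881 -0.0181]
24 [ 0.14 -0.2 ] [ 0.5936 -0.026 ]
25 [ 0.1  -0.22] [ 0.5977 -0.0347]
26 [ 0.06 -0.23] [ 0.6002 -0.0439]
27 [ 0.02 -0.24] [ 0.601  -0.0535]
28 [-0.02 -0.24] [ 0.6002 -0.0631]
29 [-0.06 -0.23] [ 0.5977 -0.0723]
30 [-0.1  -0.22] [ 0.5936 -0.081 ]
31 [-0.14 -0.2 ] [ 0.5881 -0.0889]
32 [-0.17 -0.17] [ 0.5814 -0.0956]
33 [-0.2  -0.14] [ 0.5735 -0.1011]
34 [-0.22 -0.1 ] [ 0.5648 -0.1052]
35 [-0.23 -0.06] [ 0.5556 -0.1077]
```

```bash
python3 -m pendant '[-0.12,-0.01,0,0,0,0,0, -0.12,-0.01,0,0,0,0,0, -0.24,0.02,0,0,0,0,0, -0.23,0.06,0,0,0,0,0]'; python3 -m pendant '[-0.22,0.1,0,0,0,0,0, -0.2,0.14,0,0,0,0,0, -0.17,0.17,0,0,0,0,0, -0.14,0.2,0,0,0,0,0, 0,0,0,0,0,0,0]'
python3 - <<'E'
from h import *
c=env.read_camera("side"); crop(c,200,150,120,100,6,"pics/s7.png")
c=env.read_camera("wrist");crop(c,0,0,560,420,1,"pics/w7.png")
E
```

```text
time_s: 7.08
tool_pos: [0.5263, -0.105, 0.0938]
tool_rot: [-89.9, 0.0, -95.6]
force: [6.5, 2.9, 0.9]
grip_width: 0.0007
time_s: 7.7
tool_pos: [0.4953, -0.0802, 0.0928]
tool_rot: [-90.2, 0.0, -95.6]
force: [0.4, 0.4, -0.2]
grip_width: 0.0007
```

View pics/s7.png

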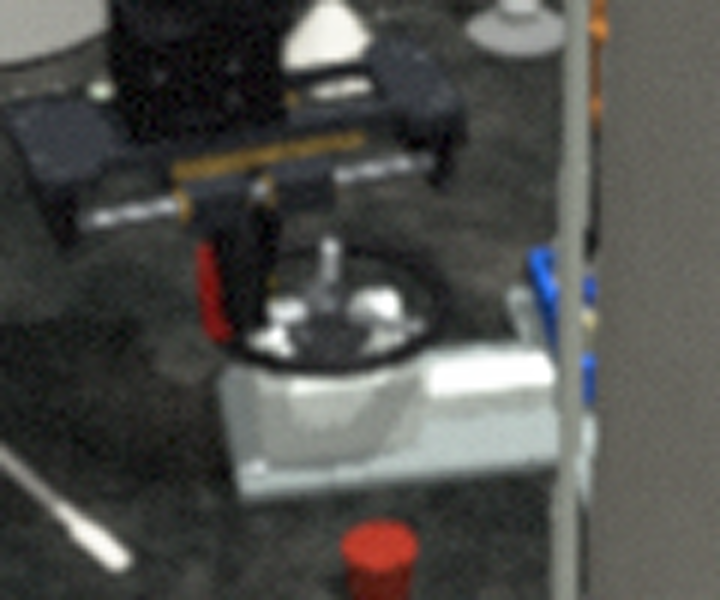

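View pics/w7.png

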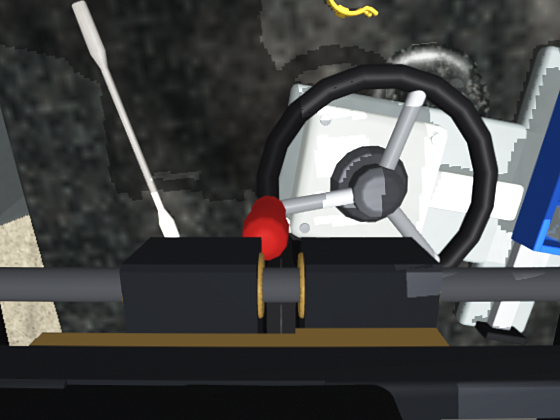

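```bash
python3 -m pendant '[-0.04,0.12,0,0,0,0,0, -0.03,0.2,0,0,0,0,0, -0.02,0.23,0,0,0,0,0, -0.02,0.22,0,0,0,0,0]'; python3 -m pendant '[0.02,0.22,0,0,0,0,0, 0.06,0.22,0,0,0,0,0, 0.1,0.22,0,0,0,0,0, 0.14,0.2,0,0,0,0,0]';  python3 -m pendant '[0.17,0.17,0,0,0,0,0, 0.2,0.14,0,0,0,0,0, 0.1,0.06,0,0,0,0,0, 0,0,0,0,0,0,0]'
python3 - <<'E'
from h import *
c=env.read_camera("side"); crop(c,200,150,120,100,6,"pics/s8.png")
c=env.read_camera("wrist");crop(c,0,0,560,420,1,"pics/w8.png")
E
```

```text
time_s: 8.3
tool_pos: [0.4932, -0.05, 0.0936]
tool_rot: [-89.9, -0.0, -95.6]
force: [3.8, -4.4, -1.1]
grip_width: 0.0007
time_s: 8.8
tool_pos: [0.5044, -0.0149, 0.0931]
tool_rot: [-90.1, 0.0, -95.6]
force: [-1.7, -1.5, 1.3]
grip_width: 0.0007
time_s: 9.3
tool_pos: [0.5247, -0.0005, 0.0934]
tool_rot: [-90.0, 0.0, -95.6]
force: [0.4, 0.9, 0.4]
grip_width: 0.0002
```

View pics/s8.png

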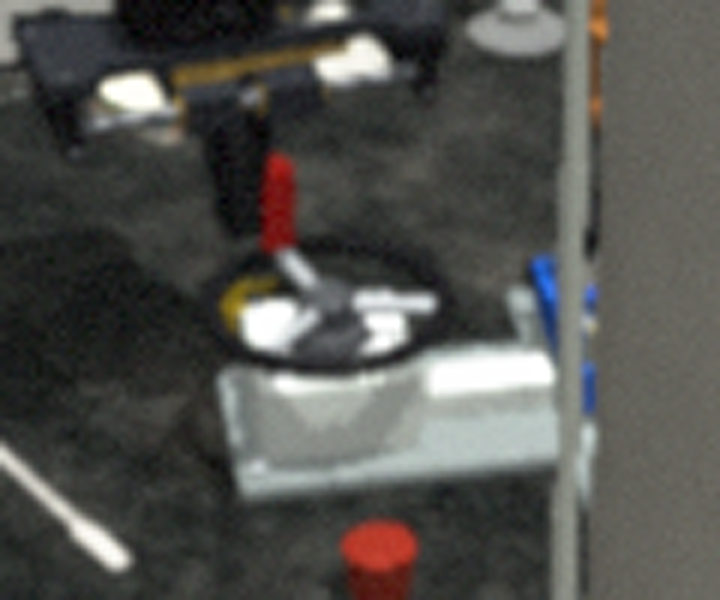

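View pics/w8.png

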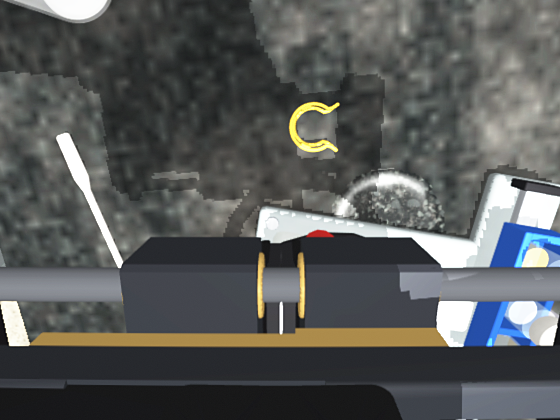

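```bash
python3 -m pendant '[0.15,0.01,0,0,0,0,0, 0.2,0.01,0,0,0,0,0, 0.2,0.01,0,0,0,0,0, 0.23,-0.04,0,0,0,0,0]'; python3 -m pendant '[0.22,-0.06,0,0,0,0,0, 0.21,-0.1,0,0,0,0,0, 0.2,-0.14,0,0,0,0,0, 0.17,-0.17,0,0,0,0,0]';  python3 -m pendant '[0.14,-0.2,0,0,0,0,0, 0.1,-0.2,0,0,0,0,0, 0.03,-0.1,0,0,0,0,0, 0,0,0,0,0,0,0]'
python3 - <<'E'
from h import *
c=env.read_camera("side"); crop(c,200,150,120,100,6,"pics/s9.png")
c=env.read_camera("wrist");crop(c,0,0,560,420,1,"pics/w9.png")
E
```

```text
time_s: 9.9
tool_pos: [0.5555, -0.0025, 0.0932]
tool_rot: [-90.0, -0.1, -95.6]
force: [-2.8, -2.3, 1.3]
grip_width: 0.0002
time_s: 10.4
tool_pos: [0.5821, -0.024, 0.0922]
tool_rot: [-90.7, -0.2, -95.8]
force: [-20.7, -5.7, 10.8]
grip_width: 0.0004
time_s: 10.9
tool_pos: [0.5995, -0.0401, 0.0937]
tool_rot: [-89.8, 0.0, -95.6]
force: [-0.3, 0.5, 0.4]
grip_width: 0.0002
```

View pics/s9.png

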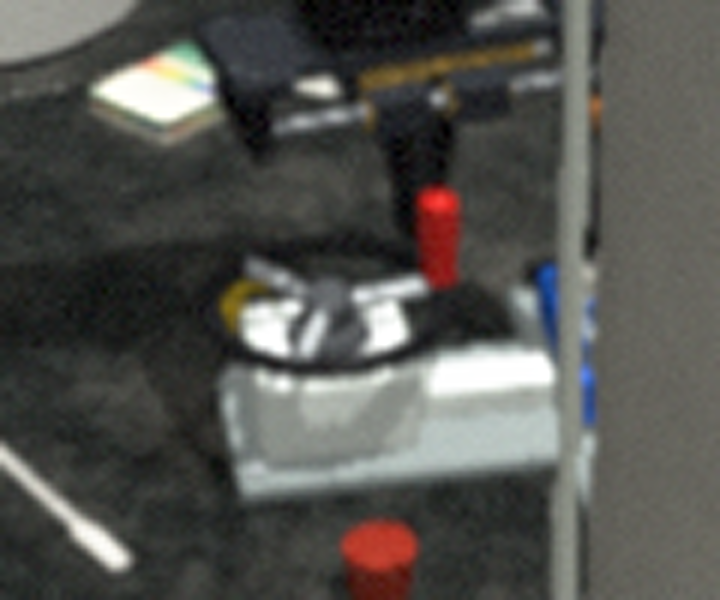

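View pics/w9.png

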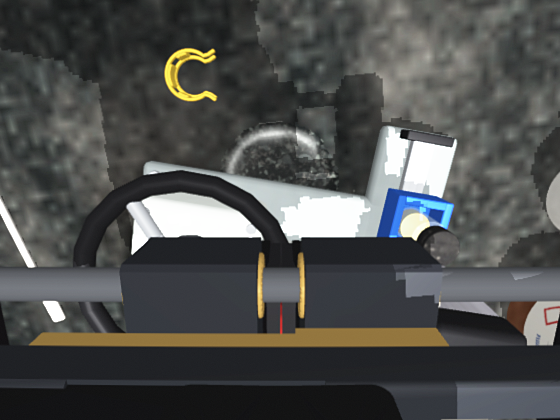

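```bash
python3 - <<'E'
import numpy as np
g=np.arange(14,-71,-6.); r=np.r_[.0552,.057,.0585,np.full(len(g)-5,.0595),.0585,.057]
a=np.radians(g); p=np.c_[np.cos(a),np.sin(a)]*r[:,None]/.04; d=np.diff(p,axis=0)
for i in range(len(d)): print(i,d[i].round(2), g[i+1],(np.r_[.546,-.0535]+.04*p[i+1]).round(4))
E
```

```text
0 [ 0.07 -0.14] 8.0 [ 0.6024 -0.0456]
1 [ 0.05 -0.15] 2.0 [ 0.6045 -0.0515]
2 [ 0.02 -0.15] -4.0 [ 0.6054 -0.0577]
3 [-0.02 -0.15] -10.0 [ 0.6046 -0.0638]
4 [-0.04 -0.15] -16.0 [ 0.6032 -0.0699]
5 [-0.05 -0.15] -22.0 [ 0.6012 -0.0758]
6 [-0.07 -0.14] -28.0 [ 0.5985 -0.0814]
7 [-0.08 -0.13] -34.0 [ 0.5953 -0.0868]
8 [-0.09 -0.12] -40.0 [ 0.5916 -0.0917]
9 [-0.11 -0.11] -46.0 [ 0.5873 -0.0963]
10 [-0.12 -0.1 ] -52.0 [ 0.5826 -0.1004]
11 [-0.13 -0.09] -58.0 [ 0.5775 -0.104 ]
12 [-0.15 -0.05] -64.0 [ 0.5716 -0.1061]
13 [-0.15 -0.02] -70.0 [ 0.5655 -0.1071]
```

```bash
python3 -m pendant '[0.07,-0.14,0,0,0,0,0, 0.05,-0.15,0,0,0,0,0, 0.02,-0.15,0,0,0,0,0]';python3 -m pendant '[-0.02,-0.15,0,0,0,0,0, -0.04,-0.15,0,0,0,0,0, -0.05,-0.15,0,0,0,0,0]'; python3 -m pendant '[-0.07,-0.14,0,0,0,0,0, -0.08,-0.13,0,0,0,0,0, 0,0,0,0,0,0,0]'
python3 - <<'E'
from h import *
c=env.read_camera("side"); crop(c,200,150,120,100,6,"pics/s10.png")
E
```

```text
time_s: 11.38
tool_pos: [0.6025, -0.0577, 0.0929]
tool_rot: [-90.2, 0.0, -95.6]
force: [-3.9, 3.9, 0.2]
grip_width: 0.0006
time_s: 11.75
tool_pos: [0.5994, -0.0761, 0.0934]
tool_rot: [-90.0, 0.0, -95.6]
force: [0.5, 3.9, -0.7]
grip_width: 0.0005
time_s: 12.12
tool_pos: [0.5935, -0.0886, 0.0939]
tool_rot: [-89.9, -0.1, -95.7]
force: [1.4, -0.3, 1.8]
grip_width: 0.0006
```

View pics/s10.png

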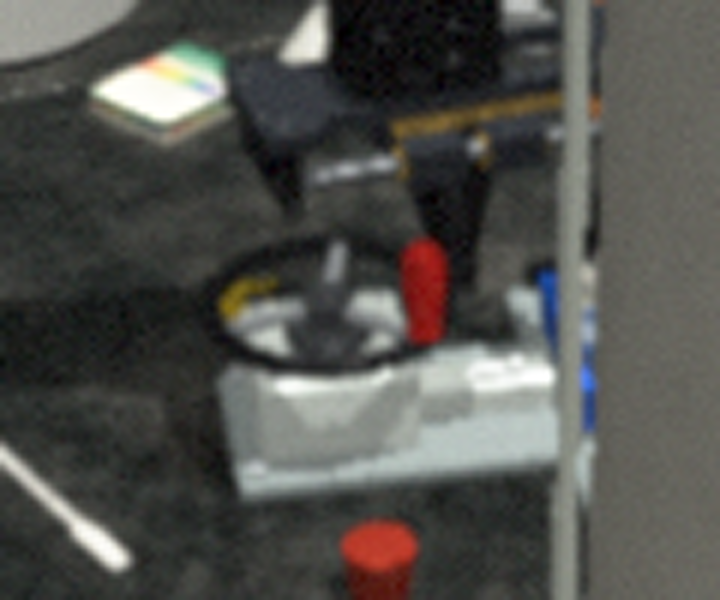

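```bash
python3 -m pendant '[-0.06,-0.1,0,0,0,0,0, -0.08,-0.1,0,0,0,0,0, -0.09,-0.09,0,0,0,0,0, -0.1,-0.08,0,0,0,0,0]'; python3 -m pendant '[-0.1,-0.06,0,0,0,0,0, -0.1,-0.04,0,0,0,0,0, -0.08,-0.02,0,0,0,0,0, 0,0,0,0,0,0,0]'
python3 - <<'E'
from h import *
c=env.read_camera("side"); crop(c,200,150,120,100,6,"pics/s11.png")
E
```

```text
time_s: 12.68
tool_pos: [0.58, -0.102, 0.0935]
tool_rot: [-90.0, -0.0, -95.6]
force: [2.5, 1.4, 0.8]
grip_width: 0.0004
time_s: 13.18
tool_pos: [0.5683, -0.1065, 0.0933]
tool_rot: [-90.0, -0.0, -95.6]
force: [1.5, 0.8, 0.5]
grip_width: 0.0004
```

View pics/s11.png

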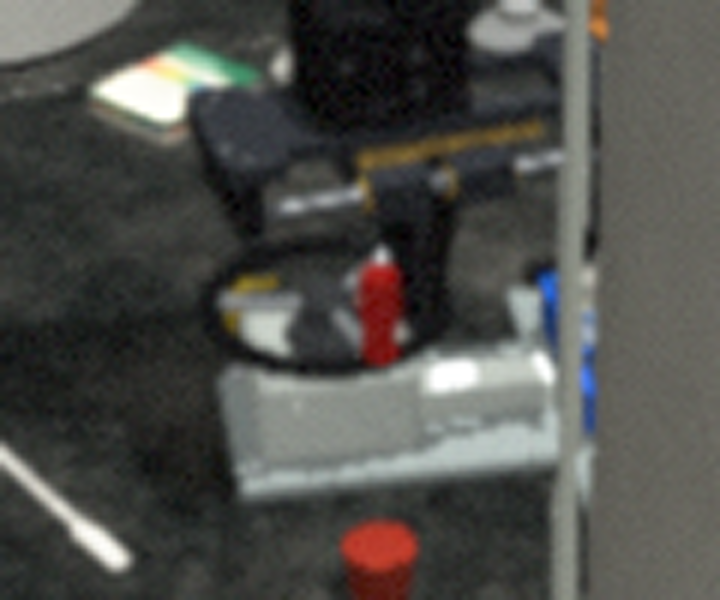

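```bash
python3 -m pendant '[-0.06,-0.01,0,0,0,0,0, -0.06,-0.01,0,0,0,0,0, -0.06,-0.01,0,0,0,0,0, -0.05,0,0,0,0,0,0, 0,0,0,0,0,0,0]'; python3 -m pendant '[-0.04,0,0,0,0,0,0, 0,0,0,0,0,0,0]'
python3 - <<'E'
from h import *
c=env.read_camera("side"); crop(c,200,150,120,100,6,"pics/s12.png")
E
```

```text
time_s: 13.85
tool_pos: [0.5593, -0.1076, 0.0933]
tool_rot: [-90.0, -0.0, -95.6]
force: [0.7, 0.4, -0.2]
grip_width: 0.0005
time_s: 14.1
tool_pos: [0.5579, -0.1076, 0.0934]
tool_rot: [-90.0, -0.0, -95.6]
force: [1.0, -0.2, -0.5]
grip_width: 0.0002
```

View pics/s12.png

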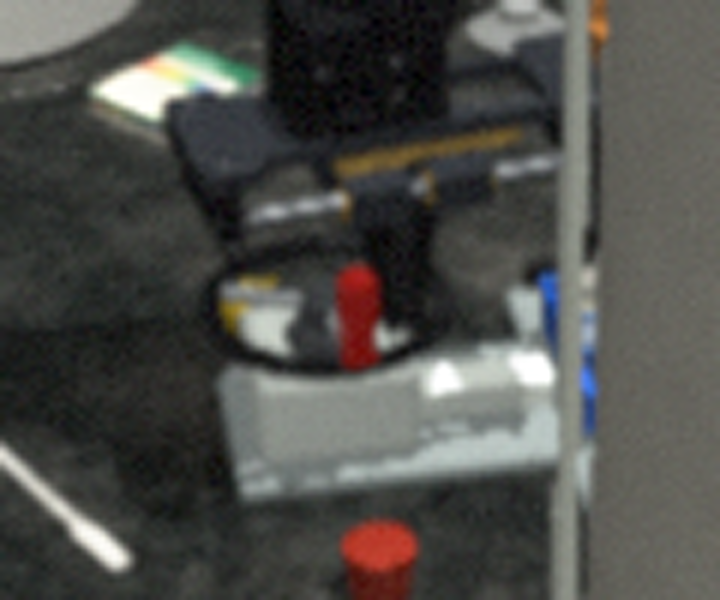

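```bash
cat > red.py <<'E'
import cv2,sys,numpy as np
for n in sys.argv[1:]:
    im=cv2.imread(n).astype(int)[220:390]
    m=(im[...,2]>110)&(im[...,1]<80)&(im[...,0]<80); v,u=np.nonzero(m); print(n,u.mean().round(1),(v.mean()+220).round(1),m.sum(), [np.median(np.nonzero(m[r])[0]) if m[r].any() else None for r in (70,85,100,115)])
E
python3 red.py pics/s4.png pics/s5.png pics/s6.png pics/s11.png pics/s12.png
```

```text
pics/s4.png 353.5 311.9 3493 [np.float64(354.5), np.float64(353.0), np.float64(351.0), np.float64(353.5)]
pics/s5.png 353.9 314.7 3252 [np.float64(353.5), np.float64(353.5), np.float64(350.5), np.float64(353.5)]
pics/s6.png 353.1 310.7 2812 [np.float64(353.0), np.float64(352.5), np.float64(351.0), np.float64(356.0)]
pics/s11.png 378.0 310.4 3004 [np.float64(376.0), np.float64(377.0), np.float64(378.5), np.float64(378.0)]
pics/s12.png 357.0 312.7 2935 [np.float64(356.0), np.float64(357.5), np.float64(353.5), np.float64(357.0)]
```

```bash
python3 -m pendant '[-0.045,0,0,0,0,0,0, 0,0,0,0,0,0,0]'
python3 - <<'E'
from h import *
c=env.read_camera("side"); crop(c,200,150,120,100,6,"pics/s13.png")
E
python3 red.py pics/s13.png
```

```text
time_s: 14.4
tool_pos: [0.5561, -0.1076, 0.0934]
tool_rot: [-90.0, -0.0, -95.6]
force: [2.1, -0.7, 0.6]
grip_width: 0.0006
pics/s13.png 352.8 313.1 2920 [np.float64(353.0), np.float64(352.5), np.float64(350.0), np.float64(353.5)]
```

```bash
python3 -m pendant '[0.1,0.02,0,0,0,0,0, 0.25,0.04,0,0,0,0,0, 0.2,0.02,0,0,0,0,0, 0,0,0.5,0,0,0,0, 0,0,0.9,0,0,0,0, 0,0,1,0,0,0,0, 0,0,1,0,0,0,0, 0,0,1,0,0,0,0, 0,0,1,0,0,0,0, 0,0,0.9,0,0,0,0]'; python3 -m pendant '[0,0,0.4,0,0,0,0, 0,0,0,0,0,0,0, 0,0,0,0,0,0,0]'
python3 - <<'E'
from h import *
c=env.read_camera("wrist");crop(c,190,60,140,150,5,"pics/w14.png");pickle.dump(c,open("w14.pkl","wb"));print(c["cam_to_world"].round(3))
cv2.imwrite("pics/w14f.png",c["image"][:,:,::-1])
c=env.read_camera("side"); crop(c,200,150,120,100,6,"pics/s14.png")
E
python3 red.py pics/s14.png
```

```text
time_s: 15.7
tool_pos: [0.578, -0.1048, 0.3486]
tool_rot: [-89.9, 0.0, -95.7]
force: [0.2, 0.2, -0.8]
grip_width: 0.0002
time_s: 16.08
tool_pos: [0.5776, -0.1042, 0.3599]
tool_rot: [-90.1, -0.0, -95.6]
force: [-0.5, -0.4, -0.6]
grip_width: 0.0006
[[ 0.995  0.095  0.028  0.583]
 [-0.099  0.964  0.245 -0.037]
 [-0.004 -0.246  0.969  0.522]
 [ 0.     0.     0.     1.   ]]
pics/s14.png 352.4 312.2 3371 [np.float64(353.5), np.float64(351.0), np.float64(351.5), np.float64(352.5)]
```

View pics/w14.png

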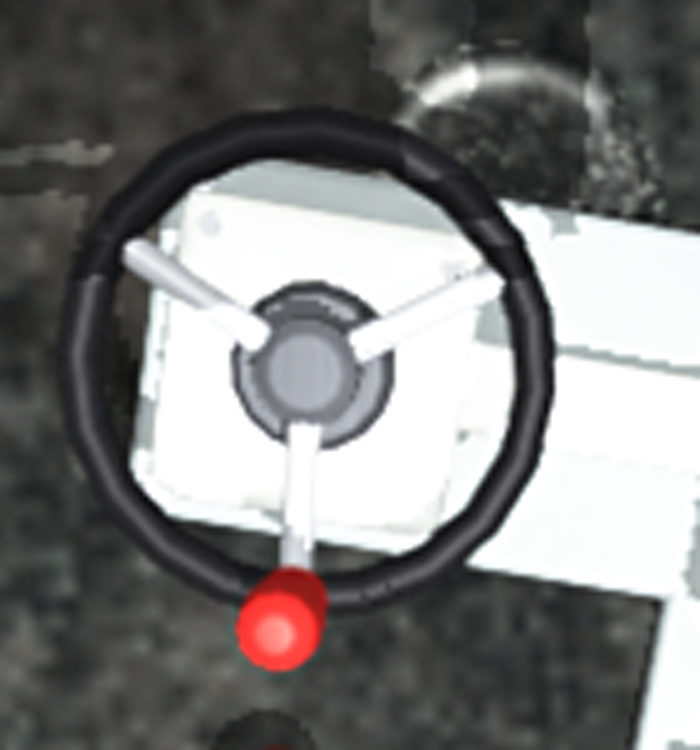

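View pics/w14f.png

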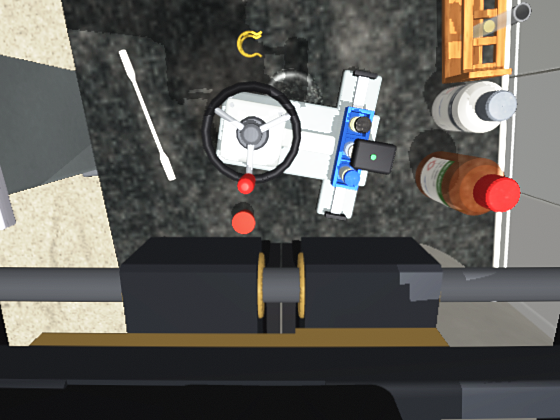

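```bash
python3 - <<'E'
from h import *
a=pickle.load(open("w3.pkl","rb"));c=pickle.load(open("w14.pkl","rb"))
for q,H,h in((a,(308,385),(281,646)),(c,(309,369),(281,631))):
    d=cz(q,190,60,5,*h,.122)-cz(q,190,60,5,*H,.083);print(np.degrees(np.arctan2(d[1],d[0])))
print(env.get_obs()["force"]);env.sign_off()
E
```

```text
-99.84491186230572
-99.95338154149186
[ 0.03107999  0.50768187 -0.39927853]
the job is handed in; nothing more can be done
```

I turned the hand wheel clockwise through one full turn, pushing the red handle with the closed fingertips and never pinching it. I then backed off, raised the gripper clear and handed the job in at about 16 s.

- **Handle position:** in the wrist camera its bearing was -99.8° before and -100.0° after. In the side camera it stood within about 0.3 pixel (under 1 mm) of its starting place. These are pixel readings good to roughly 1°.
- **Vials and bench:** the shuttle had moved on about one pocket, judged by eye. The vials looked upright in their pockets, though the reader head partly hides one of them. The other objects in view looked unmoved, and the tool force at hand-in was only sensor noise.
- **Less gentle than meant:** the wrist force was mostly 3 to 7 N, but reached about 24 N for a moment at roughly two thirds of the turn. There the flat side of the fingers met the handle at a bad angle. I slowed down and pushed from further out for the rest, and it stayed below 6 N in the readings after that.

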